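# Prop up the gold-hoop display board

## Task

Prop up the display board with the gold hoop earrings (white panel): swing its spring-loaded leg by the red grip, up and over past the upright until it snaps into its lock, then let go so that the board stands tilted on the leg. Leave the other board, with the blue panel and silver rings, folded down.

Things in the scene. Friction and masses are not known exactly. Their poses are not given: they have to be found in the camera images.
- hoop_stand: Fixed steel base plate of the white-panel stand, 160 x 170 x 12 mm (x, y, z), turned up to 20 deg. Origin: centre of its underside, on the bench; -x is the front, roughly towards the robot, z up. Above it the board, 155 x 165 x 10 mm, lies level (underside z = 60 mm, earrings up to 102), front edge at x = -77 mm, hinged at its far edge (x = 78 mm). Leg pivot, along x: x = -86, y = 40, z = 20 mm.
- hoop_grip (a point): Middle of that leg's red grip: round, 12 mm thick, 52 mm long along the stand's x, 18 mm disc at its front end. In the stand's frame x = -117 mm; y = -47, z = 43 mm when folded. Pinch from above, fingers closing along the stand's y; it can turn between them. Its x axis is along the grip; axes equal the stand's when folded and turn with the leg about -x. Leg: flat bar 6 mm thick at x = -86 mm.
- hoop_leg (a joint): Leg angle q, rad. 0: folded, pointing to the stand's -y, 15 deg above level. Grows as the grip swings up and over to +y: grip at y = 40 - 90 cos(0.262+q), z = 20 + 90 sin(0.262+q) mm in the stand's frame. Upright at 1.309; stop (locked) at 1.55. A coil spring (about 0.35 N m when folded) pushes it back to 0 below 1.309, on to the stop above. Swinging takes up to 9 N at the grip.
- hoop_board (a joint): Tilt of the dark wooden board with white panel and gold hoops about its far edge, rad: 0 lying level, about 0.4 standing on the locked leg. 0.25 to 0.5 kg, swings freely, falls back if not held. A roller at the inner end of the grip's pin, under the board, lifts it from a leg angle of about 0.1 on.
- band_leg (a joint): Leg angle of the other stand, of the same build but with a blue panel and silver finger rings, rad: 0 folded (as it must stay), 1.55 locked.

How it is judged:
By the outcome, as a careful person would: the job done as asked, in the order asked, and still so for the second after the job is handed in, with the robot touching nothing.
It also fails if it takes over 37 s, if anything falls off the work surface, if the arm or the gripper's body presses on something with over 40 N, if the wrist force passes 120 N, or if a joint passes its speed limit or range.

## Robot

A 6-joint arm with a two-finger parallel gripper is mounted at the origin on the work surface. World frame = base frame: x ahead of the robot, y to its left, z up, the work surface at z = 0. Lengths are in m, angles in rad, forces in N, time in s.
With the tool pointing down it reaches from about 0.275 to 0.875 m from the base axis. Payload 12.5 kg.
Tool frame: the origin (TCP) lies on the centre line of the jaws, within the pads' length; the fingertips stand 19 mm ahead of it and the grasp point (between the pads) is the TCP; x points along the fingers, z is the direction in which the jaws open and shut, and the axes are right-handed (so a half turn about x gives the same grasp; the last joint's range is limited). The gripper opens to 85 mm and grips with 20 to 120 N. Pads are 22 mm wide; open, the fingers measure 114 mm over their backs; the gripper's body (76 mm by 85 mm) begins 54 mm behind the grasp point. The pads swing forward as they close: fully open they stand 13 mm farther back than shut.
Start: joints at [-1.287, 0.351, 1.652, -0, 1.139, -0.085], TCP at [0.198, -0.513, 0.221] pointing down, gripper open.
Joint ranges: [-2.75, 2.75], [-0.79, 2.1], [0.01, 2.65], [-1.57, 4.71], [0.07, 3.14], [-2.87, 2.87]. Speed limits (rad/s): [2.22, 2.22, 2.79, 3.14, 3.14, 3.14].

## Interface

Orientations are given as a rotation vector (axis times angle).
In Python, from bench import telemetry, cams, ticket gives the robot as it stands. The module is installed in compiled form; this text tells all that it offers.
- The arm moves only by the tool send_rows, never from a script. Its arguments are lists of equal length, an entry for each row: "offset": the shift along the world's x, y, z in m, a list of three; "delta_rot": the turn, a rotation vector about the world's x, y, z in degrees, a list of three; "claw": the opening, from -1 (shut) to 1 (fully open). In form: {"offset": [[dx, dy, dz], ...], "delta_rot": [[rx, ry, rz], ...], "claw": [claw, ...]}. A call has 1 to 8 rows; each row is the pose to reach, as a shift and turn from the pose commanded when the call began; what a row does not reach only later rows make up. A row lasts 1/12 s, in which the tool goes at most 41.7 mm and 7.16 degrees, less where a joint would pass 70% of its speed; a pose out of reach is approached as far as the arm can. A call with a gripper value outside its range is refused whole. The fingers move at their own pace and stop on an object; "grip_force" is the grip in N (left out, the last holds). Time passes only in rows, so rows that repeat a pose let the fingers close. It gives the time, the measured TCP pose, the force and the opening at its end, in the units of the state.
- telemetry.read_state(): the state, without advancing time (a new reading comes with each control period).
- cams.read_camera(name): name is "side" or "top" or "wrist"; returns a dict with "pixels" (420x560x3 uint8, blue, green, red), "camera_matrix" (3x3 intrinsics, pixels), "k1" (the pictures are not rectified: a ray, as slopes to the right and down, at radius r is drawn at 1 + k1 r^2 times it, then the intrinsics apply), "cam_to_world" (4x4, takes a point from camera to world coordinates). Camera axes: x right, y down, z forward; pixel columns grow to the right and rows downward; lengths in m; the calibration is good to about 2 mm. A picture is of the moment at which its call begins. There is no depth.
- ticket.hand_in(): hands the job in, once; it reports no verdict.
The state is a dict: "time": time; "joint_positions": joint angles; "joint_vel": joint speeds; "tau": joint torques, N m; "tool_pos": TCP position; "eef_rot": TCP orientation; "force": force on the tool from outside, world axes, zero at the start; "wrist_torque": the same for the moment, N m; "gripper_width": finger opening in m.
Only numpy, scipy, OpenCV 4.12 (cv2) and the standard library are available. Lean on these libraries where they do the work, as an engineer would, in place of code of your own. Each camera call takes 0.05 s, during which the arm holds its last target. There are 200 camera calls.

## Working session

There is one attempt and no reset: what is moved stays moved. The work goes in short steps, Python scripts to look and compute and a tool call to move; the robot and the scene stay as the last step left them, time stands still between calls to the robot, and variables do not carry over. Pictures are saved under pics/ and viewed, about 8 in all and at most 12, crops included, and the job is handed in when it is done.

Besides the shell and the picture viewer there is one more tool, called after "Emit:" as name(argument=value, ...), one argument or row to a line, values as JSON. send_rows: Moves the arm, as the interface text tells. Its arguments: {"type":"object","properties":{"offset":{"type":"array"},"delta_rot":{"type":"array"},"claw":{"type":"array"},"grip_force":{"type":"number"}},"required":["offset","delta_rot","claw"]}

```bash
mkdir -p pics
cat > h.py <<'E'
import numpy as np, cv2
from bench import telemetry, cams, ticket
def shot(n,f):
    d=cams.read_camera(n); cv2.imwrite('pics/'+f+'.png',d['pixels']); np.savez('pics/'+f,**{k:d[k] for k in('camera_matrix','k1','cam_to_world')}); return d
def load(f): return np.load('pics/'+f+'.npz')
def dist(d): return np.array([float(d['k1']),0,0,0,0])
def proj(d,P):
    T=np.linalg.inv(d['cam_to_world']); r,_=cv2.Rodrigues(T[:3,:3])
    return cv2.projectPoints(np.float64(P).reshape(-1,1,3),r,T[:3,3],d['camera_matrix'],dist(d))[0].reshape(-1,2)
def atz(d,uv,z):
    n=cv2.undistortPoints(np.float64(uv).reshape(-1,1,2),d['camera_matrix'],dist(d)).reshape(-1,2)
    T=d['cam_to_world']; r=np.c_[n,np.ones(len(n))]@T[:3,:3].T; o=T[:3,3]
    return o+r*((z-o[2])/r[:,2])[:,None]
E
python3 - <<'E'
from h import *
for n in('top','side'):
    d=shot(n,n+'0'); print(n,d['cam_to_world'].round(3).tolist())
s=telemetry.read_state(); print(s['time'],s['tool_pos'],s['eef_rot'],s['gripper_width'])
E
```

```text
top [[0.014, -0.984, 0.179, 0.47], [-1.0, -0.016, -0.009, -0.022], [0.011, -0.179, -0.984, 0.952], [0.0, 0.0, 0.0, 1.0]]
side [[-0.963, -0.133, 0.234, 0.401], [-0.268, 0.545, -0.794, 0.773], [-0.022, -0.828, -0.561, 0.63], [0.0, 0.0, 0.0, 1.0]]
0.1 [ 0.1982157  -0.51273817  0.22023388] [ 0.93405505  1.36215051 -0.93296849] 0.08574095200817224
```

View pics/top0.png

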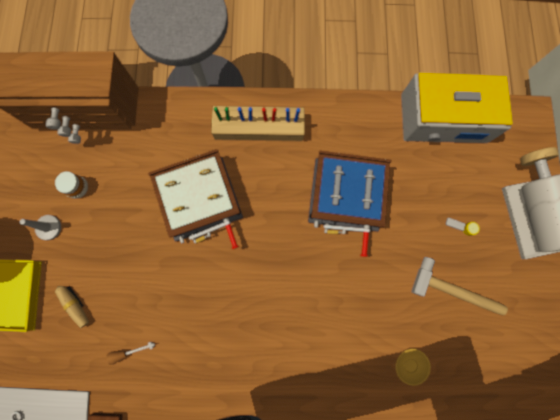

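View pics/side0.png

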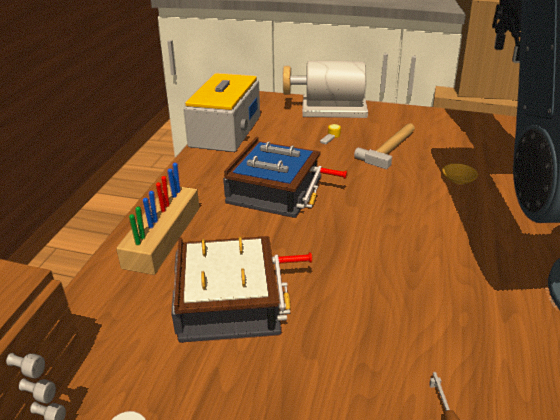

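The top picture shows the white-panel board at about (196,195), with its red grip at (232,236). The blue board is to the right at (350,190), with its grip at (366,242). The side view agrees, with the white grip at (295,258). Next I'll segment and fit the pose.

```bash
cat > m.py <<'E'
from h import *
from scipy.optimize import least_squares
obs=[]
for n,pr,rr,hs in(('top',(150,245,145,245),(222,242,215,255),1),('side',(170,285,230,310),(270,320,245,270),1)):
    im=cv2.imread(f'pics/{n}0.png'); d=load(n+'0'); hsv=cv2.cvtColor(im,cv2.COLOR_BGR2HSV)
    def blob(m,b):
        k=np.zeros_like(m); k[b[2]:b[3],b[0]:b[1]]=m[b[2]:b[3],b[0]:b[1]]
        c=max(cv2.findContours(k,0,2)[0],key=cv2.contourArea); return c
    w=blob(cv2.inRange(hsv,(15,0,150),(50,70,255)),pr); r=blob(cv2.inRange(hsv,(0,200,110),(4,255,255))|cv2.inRange(hsv,(175,180,110),(180,255,255)),rr)
    box=cv2.boxPoints(cv2.minAreaRect(w)); q=cv2.approxPolyDP(cv2.convexHull(w),6,True).reshape(-1,2)
    rb=cv2.minAreaRect(r)
    print(n,'panel',q.tolist(),'red',rb)
    P=atz(d,q,0.071); print(P.round(4).tolist(), P.mean(0).round(4)); print('grip@.043',atz(d,[rb[0]],.043).round(4))
    print('red ends',atz(d,r.reshape(-1,2)[[r[:,0,1].argmin(),r[:,0,1].argmax(),r[:,0,0].argmin(),r[:,0,0].argmax()]],.043).round(4).tolist())
E
python3 m.py
```

```text
top panel [[214, 157], [231, 207], [171, 228], [156, 176]] red ((231.35000610351562, 236.05003356933594), (23.08462905883789, 3.7947332859039307), 71.56504821777344)
[[0.7387, 0.1151, 0.071], [0.6243, 0.0724, 0.071], [0.5753, 0.2029, 0.071], [0.6924, 0.2441, 0.071]] [0.6577 0.1586 0.071 ]
grip@.043 [[0.5627 0.0724 0.043 ]]
red ends [[0.5877, 0.0808, 0.043], [0.5381, 0.0679, 0.043], [0.5853, 0.0853, 0.043], [0.5404, 0.0612, 0.043]]
side panel [[260, 239], [267, 295], [185, 301], [187, 244]] red ((294.98284912109375, 257.5184631347656), (8.030593872070312, 32.19375991821289), 87.95458984375)
[[0.6236, 0.0711, 0.071], [0.5747, 0.2015, 0.071], [0.6892, 0.2446, 0.071], [0.7398, 0.1145, 0.071]] [0.6568 0.1579 0.071 ]
grip@.043 [[0.5622 0.0718 0.043 ]]
red ends [[0.5416, 0.054, 0.043], [0.584, 0.0894, 0.043], [0.589, 0.0769, 0.043], [0.5349, 0.0691, 0.043]]
```

Run:
```python
from h import *
from scipy.spatial.transform import Rotation as R
s=telemetry.read_state(); r=R.from_rotvec(s['eef_rot']); print(r.as_matrix().round(3))
y=np.deg2rad(20); S=np.array([[np.cos(y),-np.sin(y),0],[np.sin(y),np.cos(y),0],[0,0,1]]); c=np.array([.657,.157,0])
for sg in(1,-1):
    z=sg*S[:,1]; x=np.array([0,0,-1.]); G=np.c_[x,np.cross(z,x),z]
    print(sg,np.rad2deg((R.from_matrix(G)*r.inv()).as_rotvec()).round(2))
g=c+S@[-.121,-.047,.043]; print(g, g-s['tool_pos'])
for q in np.r_[0:1.5:.1292,1.55]: 
    p=S@[0,-90*np.cos(.262+q)+90*np.cos(.262),90*np.sin(.262+q)-90*np.sin(.262)]; print(round(q,2),(p/1000).round(4).tolist())
```

```text
[[-0.     0.933  0.36 ]
 [ 0.001  0.36  -0.933]
 [-1.     0.    -0.001]]
1 [ 2.0000e-02 -9.0000e-02  1.7887e+02]
-1 [-0.06 -0.01 -1.13]
[0.55937214 0.07145001 0.043     ] [ 0.36115644  0.58418818 -0.17723388]
0.0 [0.0, 0.0, 0.0]
0.13 [-0.0013, 0.0035, 0.011]
0.26 [-0.003, 0.0083, 0.0214]
0.39 [-0.0052, 0.0143, 0.0311]
0.52 [-0.0078, 0.0215, 0.0399]
0.65 [-0.0108, 0.0296, 0.0476]
0.78 [-0.0141, 0.0387, 0.0542]
0.9 [-0.0176, 0.0484, 0.0594]
1.03 [-0.0214, 0.0587, 0.0633]
1.16 [-0.0253, 0.0694, 0.0657]
1.29 [-0.0292, 0.0803, 0.0667]
1.42 [-0.0332, 0.0912, 0.0661]
1.55 [-0.0371, 0.1019, 0.0641]
```

Emit:
send_rows(
  offset=[
    [0.02,0.033,0],
    [0.04,0.065,0],
    [0.06,0.097,0],
    [0.08,0.13,0],
    [0.1,0.162,0],
    [0.12,0.194,0],
    [0.14,0.227,0],
    [0.16,0.259,0],
  ],
  delta_rot=[
    [0,0,-1.1],
    [0,0,-1.1],
    [0,0,-1.1],
    [0,0,-1.1],
    [0,0,-1.1],
    [0,0,-1.1],
    [0,0,-1.1],
    [0,0,-1.1],
  ],
  claw=[0.2,0.2,0.2,0.2,0.2,0.2,0.2,0.2],
  grip_force=60,
)

```text
time: 0.77
tool_pos: [0.3587, -0.2521, 0.2206]
eef_rot: [0.948, 1.355, -0.948]
force: [1.1, -0.7, -0.0]
gripper_width: 0.0515
```

Emit:
send_rows(
  offset=[
    [0.02,0.033,0],
    [0.04,0.065,0],
    [0.06,0.097,0],
    [0.08,0.13,0],
    [0.1,0.162,-0.01],
    [0.12,0.194,-0.02],
    [0.14,0.227,-0.03],
    [0.16,0.259,-0.04],
  ],
  delta_rot=[
    [0,0,0],
    [0,0,0],
    [0,0,0],
    [0,0,0],
    [0,0,0],
    [0,0,0],
    [0,0,0],
    [0,0,0],
  ],
  claw=[0.2,0.2,0.2,0.2,0.2,0.2,0.2,0.2],
)

```text
time: 1.43
tool_pos: [0.5188, 0.007, 0.1801]
eef_rot: [0.948, 1.355, -0.948]
force: [0.0, -1.0, -0.0]
gripper_width: 0.0509
```

Emit:
send_rows(
  offset=[
    [0.015,0.024,-0.02],
    [0.028,0.044,-0.035],
    [0.0405,0.0645,-0.05],
    [0.0405,0.0645,-0.05],
  ],
  delta_rot=[
    [0,0,0],
    [0,0,0],
    [0,0,0],
    [0,0,0],
  ],
  claw=[0.2,0.2,0.2,0.2],
)

```text
time: 1.77
tool_pos: [0.5587, 0.0724, 0.1275]
eef_rot: [0.945, 1.359, -0.948]
force: [-0.5, 0.7, -1.3]
gripper_width: 0.0512
```

Run:
```python
from h import *
d=shot('wrist','w1'); s=telemetry.read_state(); print(s['tool_pos'],s['eef_rot'])
t=np.array(s['tool_pos'])
u=np.array([.9397,.342,0]);c=np.array([.657,.157,0]);v=np.array([-.342,.9397,0])
pts=[c+u*x+v*-.047+[0,0,.043] for x in(-.143,-.117,-.091)]
uv=proj(d,pts); print(uv)
im=d['pixels'].copy()
for p in uv:
    if abs(p).max()<600: cv2.circle(im,tuple(int(a) for a in p),3,(255,255,0),1)
cv2.imwrite('pics/w1b.png',im)
```

```text
[0.55833389 0.07093911 0.12878273] [ 0.94504793  1.35797102 -0.94807894]
[[290.13119868 240.11153826]
 [290.28775501 210.77079171]
 [290.45354196 179.45825006]]
```

View pics/w1b.png

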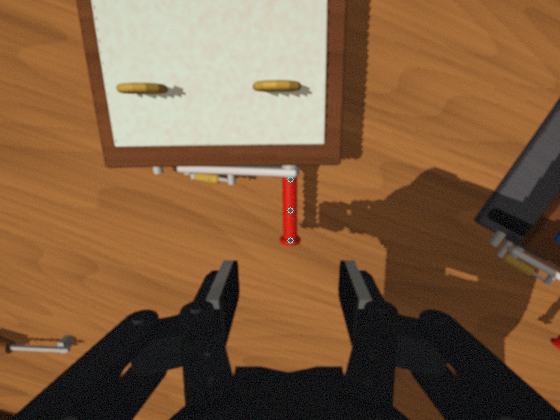

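The picture shows the projected grip axis landing on the red grip at (290,180) to (290,240), centred between the fingers. I'll descend.

Emit:
send_rows(
  offset=[
    [0,0,-0.02],
    [0,0,-0.04],
    [0,0,-0.06],
    [0,0,-0.075],
    [0,0,-0.085],
    [0,0,-0.085],
    [0,0,-0.085],
  ],
  delta_rot=[
    [0,0,0],
    [0,0,0],
    [0,0,0],
    [0,0,0],
    [0,0,0],
    [0,0,0],
    [0,0,0],
  ],
  claw=[0.2,0.2,0.2,0.2,0.2,0.2,0.2],
)

```text
time: 2.4
tool_pos: [0.5589, 0.0691, 0.0461]
eef_rot: [0.948, 1.354, -0.948]
force: [0.2, -1.7, -0.2]
gripper_width: 0.0513
```

Emit:
send_rows(
  offset=[
    [0,0,0],
    [0,0,0],
    [0,0,0],
    [0,0,0],
    [0,0,0],
    [0,0,0],
    [0,0,0],
    [0,0,0],
  ],
  delta_rot=[
    [0,0,0],
    [0,0,0],
    [0,0,0],
    [0,0,0],
    [0,0,0],
    [0,0,0],
    [0,0,0],
    [0,0,0],
  ],
  claw=[-1,-1,-1,-1,-1,-1,-1,-1],
  grip_force=70,
)

```text
time: 3.07
tool_pos: [0.5588, 0.0695, 0.0457]
eef_rot: [0.948, 1.355, -0.948]
force: [-0.3, -0.8, -0.0]
gripper_width: 0.0002
```

The gripper shut completely without the grip between its pads. I'll take another look.

Run:
```python
from h import *
a=shot('wrist','w2')['pixels']; b=shot('side','s2')['pixels']; b=cv2.resize(b[150:360,160:440],None,fx=2,fy=2)
cv2.imwrite('pics/c2.png',np.hstack([cv2.resize(a,(400,300)),cv2.resize(b,(400,300))]))
cv2.imwrite('pics/s2c.png',b)
s=telemetry.read_state(); print(s['tool_pos'],s['force'],s['gripper_width'])
```

```text
[0.55876579 0.06951598 0.04566582] [ 0.62243127 -0.87496605 -0.38800181] 0.0003410634186813838
```

View pics/c2.png

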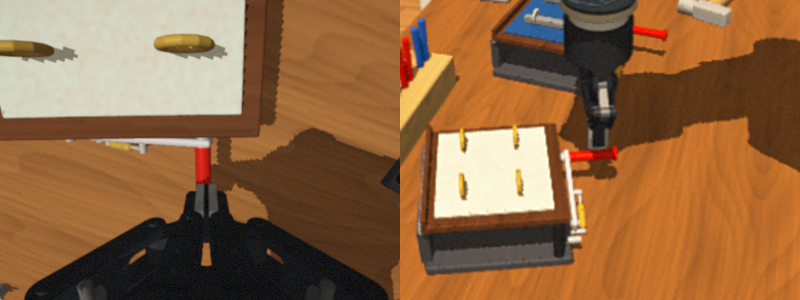

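The wrist half shows the closed fingertips over the red grip. The side half shows the tips ending at the grip, which sits in front of them. I'll project the expected tip and grip points to see which side they're on.

Run:
```python
from h import *
im=cv2.imread('pics/s2.png'); d=load('s2'); 
u=np.array([.9397,.342,0]);c=np.array([.657,.157,0]);v=np.array([-.342,.9397,0])
t=np.array([.5588,.0695,.0457])
P=[t,t-[0,0,.019],*[c+u*x+v*-.047+[0,0,.043] for x in(-.143,-.117,-.091)]]
uv=proj(d,P); print(uv.round(1))
b=cv2.resize(im[190:310,240:390],None,fx=5,fy=5,interpolation=cv2.INTER_CUBIC)
for p,k in zip(uv,[(255,0,0),(255,0,255),(255,255,0),(255,255,0),(255,255,0)]): cv2.circle(b,tuple(int(a) for a in (p-[240,190])*5),5,k,2)
cv2.imwrite('pics/s2d.png',b)
```

```text
[[297.3 255.8]
 [297.2 264.4]
 [309.5 256.8]
 [294.3 257.8]
 [279.1 258.9]]
```

View pics/s2d.png

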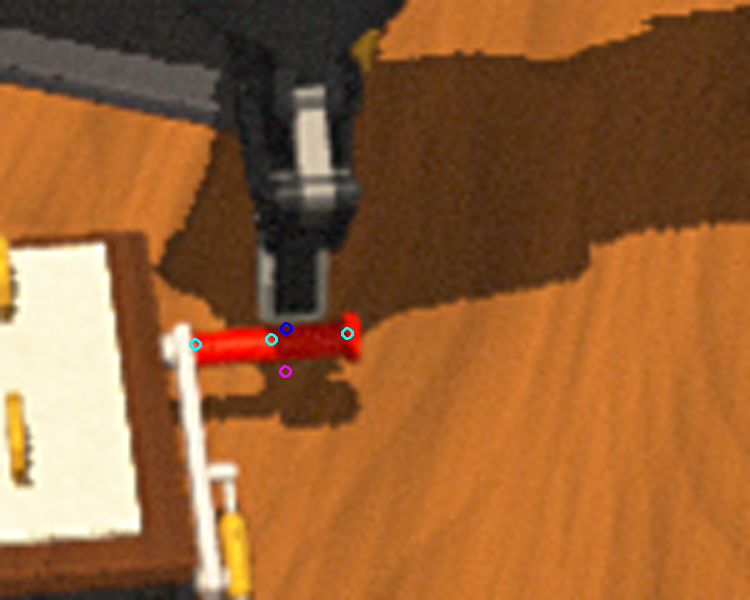

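The grip hasn't moved, and the tips end just above it, about 20 to 25 mm higher than the reported TCP implies. The wrist view shows them centred over it, and force is about 0. I'll open, go 18 mm lower (safe under either reading), and look again.

Emit:
send_rows(
  offset=[
    [0,0,0.01],
    [0,0,0.01],
    [0,0,0.01],
    [0,0,0.01],
    [0,0,-0.008],
    [0,0,-0.018],
    [0,0,-0.018],
    [0,0,-0.018],
  ],
  delta_rot=[
    [0,0,0],
    [0,0,0],
    [0,0,0],
    [0,0,0],
    [0,0,0],
    [0,0,0],
    [0,0,0],
    [0,0,0],
  ],
  claw=[0.2,0.2,0.2,0.2,0.2,0.2,0.2,0.2],
)

```text
time: 3.83
tool_pos: [0.5583, 0.0695, 0.0271]
eef_rot: [0.947, 1.356, -0.949]
force: [-0.2, 0.0, -0.3]
gripper_width: 0.0514
```

Run:
```python
from h import *
im=shot('side','s3')['pixels']; a=shot('wrist','w3')['pixels']
b=cv2.resize(im[190:310,240:390],(400,320),interpolation=cv2.INTER_CUBIC)
cv2.imwrite('pics/c3.png',np.hstack([b,cv2.resize(a,(400,320))]))
s=telemetry.read_state(); print(s['tool_pos'],s['force'],s['gripper_width'])
```

```text
[0.55902992 0.06952163 0.0280824 ] [-0.42923817 -1.56869643 -0.10861457] 0.05131344984260178
```

View pics/c3.png

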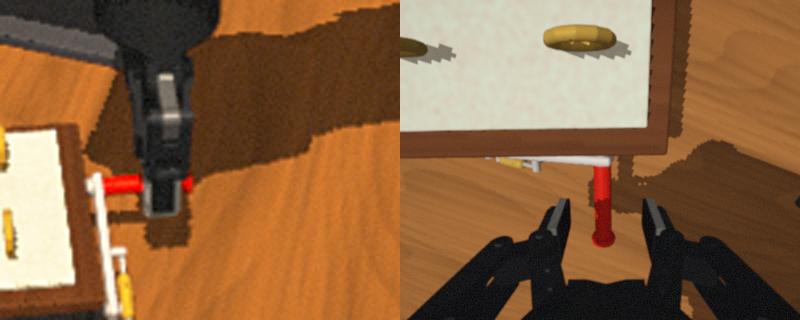

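In the side half, the near finger now passes in front of the grip at (161,185). In the wrist half, the grip at (603,200) lies between the fingers. I'll go a little lower and inward, then close.

Emit:
send_rows(
  offset=[
    [0.002,0.0025,-0.007],
    [0.002,0.0025,-0.007],
    [0.002,0.0025,-0.007],
    [0.002,0.0025,-0.007],
    [0.002,0.0025,-0.007],
    [0.002,0.0025,-0.007],
    [0.002,0.0025,-0.007],
    [0.002,0.0025,-0.007],
  ],
  delta_rot=[
    [0,0,0],
    [0,0,0],
    [0,0,0],
    [0,0,0],
    [0,0,0],
    [0,0,0],
    [0,0,0],
    [0,0,0],
  ],
  claw=[0.2,0.2,-1,-1,-1,-1,-1,-1],
  grip_force=70,
)

```text
time: 4.6
tool_pos: [0.5606, 0.0727, 0.021]
eef_rot: [0.948, 1.355, -0.948]
force: [-2.9, 5.7, 2.4]
gripper_width: 0.0095
```

Emit:
send_rows(
  offset=[
    [0,0,0],
    [0,0,0],
    [0,0,0],
  ],
  delta_rot=[
    [0,0,0],
    [0,0,0],
    [0,0,0],
  ],
  claw=[-1,-1,-1],
)

```text
time: 4.85
tool_pos: [0.5606, 0.0726, 0.021]
eef_rot: [0.948, 1.355, -0.948]
force: [-2.6, 4.8, 3.8]
gripper_width: 0.0096
```

Run:
```python
from h import *
im=shot('side','s4')['pixels']; a=shot('wrist','w4')['pixels']
b=cv2.resize(im[190:310,240:390],(400,320),interpolation=cv2.INTER_CUBIC)
cv2.imwrite('pics/c4.png',np.hstack([b,cv2.resize(a,(400,320))]))
s=telemetry.read_state(); print(s['tool_pos'],s['force'],s['gripper_width'])
```

```text
[0.56059408 0.07265195 0.02104075] [-0.98023229  4.96931786  3.87274449] 0.009342577940189443
```

View pics/c4.png

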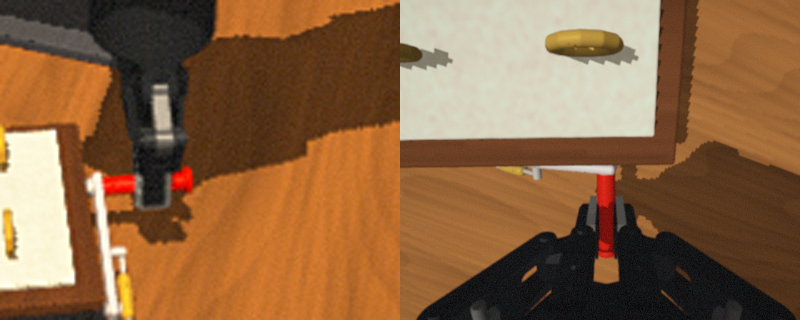

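It's gripped: the pads hold the red bar with the tips about 20 mm below its axis, as intended. Now I'll swing along the arc.

Emit:
send_rows(
  offset=[
    [-0.0006,0.0017,0.0055],
    [-0.0013,0.0035,0.011],
    [-0.003,0.0083,0.0214],
    [-0.0052,0.0143,0.0311],
    [-0.0078,0.0215,0.0399],
    [-0.0108,0.0296,0.0476],
    [-0.0141,0.0387,0.0542],
    [-0.0141,0.0387,0.0542],
  ],
  delta_rot=[
    [0,0,0],
    [0,0,0],
    [0,0,0],
    [0,0,0],
    [0,0,0],
    [0,0,0],
    [0,0,0],
    [0,0,0],
  ],
  claw=[-1,-1,-1,-1,-1,-1,-1,-1],
)

```text
time: 5.62
tool_pos: [0.5466, 0.1095, 0.078]
eef_rot: [0.944, 1.352, -0.948]
force: [-6.6, -18.5, 19.6]
gripper_width: 0.0089
```

Emit:
send_rows(
  offset=[
    [0,0,0.003],
    [-0.0035,0.0095,0.0082],
    [-0.0073,0.0198,0.0121],
    [-0.0112,0.0305,0.0145],
    [-0.0151,0.0414,0.0155],
    [-0.0151,0.0414,0.0155],
  ],
  delta_rot=[
    [0,0,0],
    [0,0,0],
    [0,0,0],
    [0,0,0],
    [0,0,0],
    [0,0,0],
  ],
  claw=[-1,-1,-1,-1,-1,-1],
)

```text
time: 6.12
tool_pos: [0.5319, 0.1534, 0.0923]
eef_rot: [0.947, 1.353, -0.945]
force: [-2.0, -4.1, 13.6]
gripper_width: 0.0089
```

Emit:
send_rows(
  offset=[
    [-0.0025,0.006,0.001],
    [-0.004,0.011,0.0005],
    [-0.006,0.016,-0.0005],
    [-0.008,0.0215,-0.0016],
    [-0.0085,0.0235,-0.0025],
    [-0.0085,0.0235,-0.0025],
  ],
  delta_rot=[
    [0,0,0],
    [0,0,0],
    [0,0,0],
    [0,0,0],
    [0,0,0],
    [0,0,0],
  ],
  claw=[-1,-1,-1,-1,-1,-1],
)

```text
time: 6.62
tool_pos: [0.5242, 0.175, 0.0911]
eef_rot: [0.947, 1.351, -0.946]
force: [6.4, -10.4, 26.6]
gripper_width: 0.0086
```

Run:
```python
from h import *
im=shot('side','s5')['pixels']; a=shot('wrist','w5')['pixels']
b=cv2.resize(im[150:330,150:375],(400,320),interpolation=cv2.INTER_CUBIC)
cv2.imwrite('pics/c5.png',np.hstack([b,cv2.resize(a,(400,320))]))
s=telemetry.read_state(); print(s['tool_pos'],s['force'],s['gripper_width'])
```

```text
[0.52417618 0.17493302 0.09104423] [-14.71178254 -14.89609097  34.91593194] 0.008927637156322525
```

View pics/c5.png

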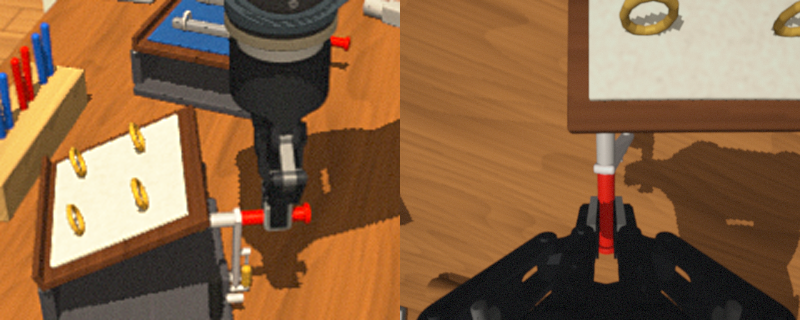

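The board is tilted up, with the leg slightly past upright and the grip displaced by about 0.109 m in stand y, which matches the stop. I'll relieve the downward push, open, and lift clear.

Emit:
send_rows(
  offset=[
    [0,0,0.002],
    [0,0,0.003],
    [0,0,0.003],
    [0,0,0.003],
    [0,0,0.003],
    [0,0,0.003],
    [0,0,0.003],
    [0,0,0.003],
  ],
  delta_rot=[
    [0,0,0],
    [0,0,0],
    [0,0,0],
    [0,0,0],
    [0,0,0],
    [0,0,0],
    [0,0,0],
    [0,0,0],
  ],
  claw=[-1,-1,-1,0,0.1,0.1,0.1,0.1],
)

```text
time: 7.38
tool_pos: [0.5229, 0.1758, 0.0909]
eef_rot: [0.948, 1.355, -0.948]
force: [-0.8, -0.1, -0.2]
gripper_width: 0.0471
```

Emit:
send_rows(
  offset=[
    [0,0,0.01],
    [0,0,0.03],
    [0,0,0.05],
    [-0.01,0,0.08],
    [-0.03,0,0.11],
    [-0.06,-0.01,0.13],
    [-0.08,-0.02,0.14],
    [-0.08,-0.02,0.14],
  ],
  delta_rot=[
    [0,0,0],
    [0,0,0],
    [0,0,0],
    [0,0,0],
    [0,0,0],
    [0,0,0],
    [0,0,0],
    [0,0,0],
  ],
  claw=[0.1,0.1,0.1,0.1,0.1,0.1,0.1,0.1],
)

```text
time: 8.05
tool_pos: [0.441, 0.155, 0.2339]
eef_rot: [0.949, 1.353, -0.946]
force: [0.5, 0.2, 0.2]
gripper_width: 0.0469
```

Run:
```python
from h import *
a=shot('side','s6'); im=a['pixels']; t=shot('top','t6')
u=np.array([.9397,.342,0]);c=np.array([.657,.157,0]);v=np.array([-.342,.9397,0])
f=lambda q:[c+u*x+v*(.04-.09*np.cos(.262+q))+[0,0,.02+.09*np.sin(.262+q)] for x in(-.143,-.117,-.091)]
for q in(1.309,1.55): print(q,proj(a,f(q)).round(1).tolist(),proj(t,f(q)).round(1).tolist())
for p in proj(a,f(1.55)): cv2.circle(im,tuple(int(k) for k in p),1,(255,255,0),-1)
b=cv2.resize(im[120:330,150:400],(440,370),interpolation=cv2.INTER_CUBIC)
cv2.imwrite('pics/c6.png',np.hstack([b,cv2.resize(t['pixels'][130:280,130:400],(360,370))]))
s=telemetry.read_state(); print(s['time'],s['tool_pos'],s['force'],s['gripper_width'])
```

```text
1.309 [[318.5, 258.5], [301.3, 259.7], [284.1, 260.9]] [[191.9, 258.0], [188.3, 246.1], [184.6, 234.3]]
1.55 [[320.6, 269.1], [303.2, 270.3], [285.6, 271.5]] [[182.3, 261.4], [178.7, 249.5], [175.1, 237.8]]
8.15 [0.44313387 0.1556473  0.2320725 ] [-0.80653636  0.15384701  0.2827444 ] 0.04724856732302633
```

View pics/c6.png

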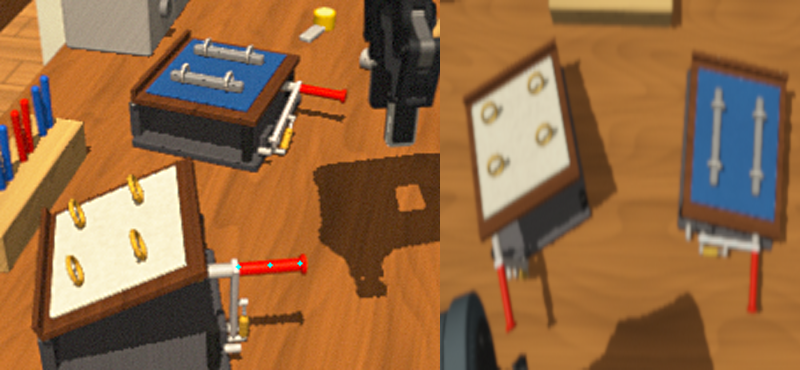

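The white board stands tilted on its leg, and the red grip lies exactly on the points predicted for the locked angle of 1.55. The blue board is still folded, and the gripper is clear with no force on it. I'll hand in.

```bash
python3 -c "
from bench import ticket; print(ticket.hand_in())"
```

```text
the job is handed in; nothing more can be done
None
```

The white-panel board with the gold hoops now stands tilted on its locked leg, and the job is handed in. I pinched the red grip, swung the leg up and over past the upright to its stop, let go and moved the arm clear.

**Last checks (at 8.15 s, robot clear):**
- **Leg:** in the side view, after release, the red grip lies on the points predicted for a leg angle of 1.55, the lock. They are about 10 px from those for upright.
- **Other board:** the blue-panel board is still folded down, with its grip where it started.
- **Robot:** the force on the tool is about 0.

**What went wrong or disagreed:**
- **First grasp missed:** the fingers shut just above the grip without moving it. The reported tool height read about 22 mm lower than the pictures showed, so I corrected it by eye and the second grasp held.
- **Grip width:** the opening read about 9 mm while holding the 12 mm grip. I did not find out why.
- **Swing force:** the tool force peaked at about 41 N near the stop, mostly downward along the leg. I eased it off before opening. That force passed through the fingers, and I saw no sign of the arm or the gripper's body touching anything.

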